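# Unclip the spent filter from the bench meter

## Robot

A 7-joint arm with a two-finger parallel gripper is mounted at the origin on the work surface. World frame = base frame: x ahead of the robot, y to its left, z up, the work surface at z = 0. Lengths are in m, angles in degrees, forces in N, time in s.
With the tool pointing down it reaches from about 0.4 to 0.9 m from the base axis. Payload 5.6 kg.
Tool frame: the origin (TCP) lies midway between the tips of the shut fingers; the grasp point (between the pads) lies 19 mm behind it; z points along the fingers, y is the line along which they close (so a half turn about z gives the same grasp; the last joint's range is limited). The gripper opens to 92 mm and grips with 3 to 60 N. Pads are 20 mm wide; open, the fingers measure 128 mm over their backs; the gripper's body (75 mm by 189 mm) begins 69 mm behind the grasp point.
Start: joints at [71.333, 26.786, -0.665, 91.828, 0.344, 61.387, -3.226], TCP at [0.181, -0.624, 0.215] pointing down, gripper open.
Joint ranges: [-144.91, 144.91], [-17.63, 115.5], [-89.93, 88.59], [15.96, 139.68], [-74.01, 254.01], [8.47, 105.57], [-167.45, 167.45]. Speed limits (degrees/s): [147.25, 147.25, 180, 180, 180, 180, 180].

## Interface

Orientations are given as a 3x3 rotation matrix whose columns are the frame's x, y, z axes.
In Python, from bench import status, imaging, ctrl, look_for, masks_of, mark_of gives the robot as it stands.
- The arm moves only by the tool drive_tool, never from a script. Its argument "motion" is a list of rows, each a list of 3 entries, a list of its own where there are three numbers: the shift along the tool's x, y, z in m, then the turn about the tool's z in degrees, then the opening, from 0 (shut) to 1 (fully open). In form: [[[dx, dy, dz], turn, fingers], ...]. A call has exactly 8 rows; each row shifts and turns the commanded pose from where the row before left it, along the tool's axes as they then stand; what a row does not reach is not made up. A row lasts 1/10 s, in which the tool goes at most 50 mm and 8.59 degrees, less where a joint would pass 70% of its speed; a pose out of reach is approached as far as the arm can. A call is refused whole if a number of a shift passes 0.05 or a number of a turn 8.59, either way. A call with a gripper value outside its range is refused whole. The fingers move at their own pace and stop on an object; "grip_force" is the grip in N (left out, the last holds). Time passes only in rows, so rows that do not move let the fingers close, or fill a call up. It gives the time, the measured TCP pose, the force, the opening and the grip force at its end, in the units of the state.
- status.get_obs(): the state, without advancing time (a new reading comes with each control period).
- imaging.get_image(name): name is "scene" or "side" or "wrist"; returns a dict with "image" (420x560x3 uint8, blue, green, red), "camera_matrix" (3x3 intrinsics, pixels), "camera_from_world" (4x4, takes a point from world to camera coordinates). Camera axes: x right, y down, z forward; pixel columns grow to the right and rows downward; lengths in m; the calibration is good to about 2 mm. A picture is of the moment at which its call begins. There is no depth.
- ctrl.sign_off(): hands the job in; it is judged then, once.
Trained networks look in the newest picture that a camera, given by its name, has taken for a name from the list of things; names that differ only in an ending like _2 or _b are one class to them, and where a whole thing is asked for, a point or a joint stands for the part that bears it (a point fixed in the world has none). Each returns a list of dicts, best first, with "p" (0 to 1); they miss things now and then, are a little off and sometimes report something else, mostly with a low value. They report only what shows in the picture. A call takes as long as a camera call. They do not tell look-alikes from the thing itself.
- look_for(camera, thing): "box" ([left, top, right, bottom] in pixels, round what is visible of it).
- masks_of(camera, thing): "region" (420x560 bool, what is visible of it) and "box" ([left, top, right, bottom] in pixels, round what is visible of it).
- mark_of(camera, thing): "position" ([column, row] in pixels: a listed point, or the origin of a listed thing).
The state is a dict: "t": time; "qpos": joint angles; "joint_vel": joint speeds; "effort": joint torques, N m; "tool_pos": TCP position; "orientation": TCP orientation; "force": force on the tool from outside, world axes, zero at the start; "ft_torque": the same for the moment, N m; "grip_width": opening from 0.0 (shut) to 1.0 (fully open); "grasp_force": force on a finger pad.
Only numpy, scipy, OpenCV 4.12 (cv2) and the standard library are available. Lean on these libraries where they do the work, as an engineer would, in place of code of your own. Each camera call takes 0.05 s, during which the arm holds its last target. There are 200 camera calls.

## Task

Take the spent filter cartridge out of the sloping bench meter: pinch its two sprung clips together so that the cartridge springs up by itself before you take hold of it, never wrenching it against the clips. Then pull it out and set it down upright, not dropped, on the floor of the shallow metal tray. Leave the divided rack, the jar and the bottle where they are.

Things in the scene. Friction and masses are not known exactly. Their poses are not given: they have to be found in the camera images.
- meter: the white wedge-shaped bench meter (fixed), 170 mm wide and 170 mm along its sloping deck, which rises at 20 degrees away from the robot, 56 mm high in front, 114 mm at the back. Origin: on the table under the deck's centre; z up, x towards its high end. Its holder is dock
- dock: cartridge holder in the middle of the deck. Origin: centre of the pocket's mouth (32 x 24 mm, about 40 deep) on the deck's surface, x up the slope, y left across the deck (the line through both clips), z square out of the deck. A sprung ejector in the pocket pushes the cartridge along z with 3 N. Four 4 x 9 mm ears at x +-15, y +-22.5 mm, 33 mm tall, carry the clips' pins
- clip_left: grey sprung rocker clip on the dock's +y side: upright plate 22 mm wide along the dock's x, 4 mm thick, 7 to 53 mm above the deck. Origin: its pivot, 28 mm above the deck at y = 17 mm; axes as the dock's at rest. Below the pivot an inward hook lies 3.5 mm over the cartridge's flange; above it, 38 to 53 mm over the deck, is a ribbed finger pad
- clip_right: its mirror image on the dock's -y side. Either clip alone still holds the cartridge: both must be pinched at the same time, and held until it is up. They spring back when let go
- clip_left_tab (a point): centre of the outer face of the left finger pad: at rest y = 27.5 mm, 45.5 mm above the deck, the pads about 56 mm apart outside. Pressing it inwards swings the hook out: 4 N starts it, 7 N frees the hook when it has moved in 3 to 4 mm (pads about 48 mm apart); the stop is near 44 mm
- clip_right_tab (a point): the same point on the right clip's finger pad
- cartridge: white plastic filter cartridge, 86 mm tall, about 80 g. Origin: centre of its underside, z up along it, x and y as the dock's while seated. Foot 30 x 22 mm (x, y), flange 36 x 32 mm from 41 to 46 mm up, then a flat-sided body 36 x 22 mm to the top. Snapped in, its origin lies 38 mm below the deck's surface, its body between the clips
- cartridge_top (a point): centre of the cartridge's top, 48 mm over the deck when snapped in. Freed, the ejector lifts it 14 mm along the dock's z in half a second and it stays up, loose, leaning with the dock, its foot 24 mm deep in the pocket. The clips stand beside its y faces; its x faces, 36 mm apart, are free to be gripped. It pulls out along the dock's z
- tray: shallow open metal tray, 110 x 150 mm (x, y), walls 4 mm thick and 20 mm high; origin under its centre, z up; inner floor 4 mm above the origin. Lies to the left or right of the meter
- rack: bystander: deep white box of the same outline, 55 mm high, divided into six; origin under its centre
- jar: bystander: sample jar, 54 mm wide, 65 mm high, red cap; origin under its centre
- flask: bystander: green bottle, 64 mm wide, 130 mm high, blue cap; origin under its centre
Things that resemble listed ones, but are neither listed nor needed, are in the scene too. Several things have the shape of the cartridge; the one meant has the colours described above.

How it is judged (in metres and radians):
On the way:
1. the cartridge has sprung up out of its clips, at least 9 mm of its 14 mm, with no finger holding it (z of cartridge in the frame of dock between -0.029 and -0.018 m and contact force between the fingers and cartridge below 0.5 N), for 0.2 s.
At the end, for the whole second after the job is handed in: The cartridge stands upright (within 0.1 rad) and at rest on the tray's inner floor (its underside within 4 mm of it), wholly inside the walls, let go (x of cartridge in the frame of tray between -0.05 and 0.05 m and y of cartridge in the frame of tray between -0.07 and 0.07 m and z of cartridge in the frame of tray below 0.008 m and angle between cartridge's own z axis and vertical below 0.1 rad and linear speed of cartridge below 0.02 m/s and contact force between the fingers and cartridge below 0.1 N); the robot touches nothing.
It fails at once if the cartridge wrenched against a clip with more than 25 N (contact force between cartridge and clip_left above 25 N or contact force between cartridge and clip_right above 25 N).
It fails at once if the cartridge let go over the tray more than 14 mm above its floor (x of cartridge in the frame of tray between -0.055 and 0.055 m and y of cartridge in the frame of tray between -0.075 and 0.075 m and z of cartridge in the frame of tray above 0.018 m and contact force between the fingers and cartridge below 0.02 N).
It fails at once if the rack, jar or bottle moved more than 30 mm (distance of any of rack, jar, flask from where it was at the start of the episode above 0.03 m).
It also fails if it takes over 48 s, if anything falls off the work surface, if the arm or the gripper's body presses on something with over 40 N, if the wrist force passes 120 N, or if a joint passes its speed limit or range.

## Working session

There is one attempt and no reset: what is moved stays moved. The work goes in short steps, Python scripts to look and compute and a tool call to move; the robot and the scene stay as the last step left them, time stands still between calls to the robot, and variables do not carry over. Pictures are saved under pics/ and viewed, at most 11 in all, crops included, and the job is handed in when it is done.

Besides the shell and the picture viewer there is one more tool, called as a command line: name --argument value ..., lists and objects as JSON in quotes. drive_tool: Moves the arm, as the interface text tells. Its arguments: {"type":"object","properties":{"motion":{"type":"array"},"grip_force":{"type":"number"}},"required":["motion"]}

```bash
mkdir -p pics
cat > h.py <<'E'
import numpy as np, cv2
from bench import status, imaging, ctrl, look_for, masks_of, mark_of
E
python3 - <<'E'
from h import *
ims=[]
for c in ["scene","side","wrist"]:
    r=imaging.get_image(c); cv2.imwrite(f"pics/{c}0.png",r["image"]); ims.append(r["image"])
    np.savez(f"{c}0.npz",K=r["camera_matrix"],T=r["camera_from_world"])
    for n in ["meter","dock","clip_left_tab","clip_right_tab","cartridge","cartridge_top","tray","rack","jar","flask"]:
        print(c,n,[(np.round(d["position"]).tolist(),round(d["p"],2)) for d in mark_of(c,n)][:4])
cv2.imwrite("pics/a.png",np.hstack(ims[:2])[:, :])
s=status.get_obs();print(s["t"],s["tool_pos"],s["orientation"],s["grip_width"])
E
```

```text
scene meter [([255.0, 232.0], 0.69)]
scene dock [([254.0, 210.0], 0.8)]
scene clip_left_tab [([260.0, 185.0], 0.4)]
scene clip_right_tab [([236.0, 198.0], 0.64)]
scene cartridge [([169.0, 275.0], 0.87), ([300.0, 288.0], 0.77), ([258.0, 220.0], 0.72)]
scene cartridge_top [([205.0, 263.0], 0.79), ([331.0, 263.0], 0.78), ([247.0, 193.0], 0.64)]
scene tray [([117.0, 232.0], 0.9)]
scene rack [([333.0, 156.0], 0.97), ([252.0, 208.0], 0.74)]
scene jar [([198.0, 331.0], 0.82), ([374.0, 238.0], 0.59), ([253.0, 209.0], 0.18)]
scene flask [([376.0, 236.0], 0.6)]
side meter [([300.0, 241.0], 0.95)]
side dock [([298.0, 215.0], 0.77)]
side clip_left_tab [([303.0, 206.0], 0.43)]
side clip_right_tab [([306.0, 196.0], 0.39)]
side cartridge [([227.0, 225.0], 0.56), ([316.0, 196.0], 0.5)]
side cartridge_top [([218.0, 244.0], 0.82), ([307.0, 204.0], 0.67), ([301.0, 204.0], 0.52), ([301.0, 218.0], 0.37)]
side tray [([377.0, 200.0], 0.87)]
side rack [([314.0, 375.0], 0.69)]
side jar [([266.0, 189.0], 0.72)]
side flask [([191.0, 295.0], 0.86)]
wrist meter []
wrist dock []
wrist clip_left_tab []
wrist clip_right_tab []
wrist cartridge []
wrist cartridge_top []
wrist tray []
wrist rack []
wrist jar []
wrist flask []
1.65 [ 0.18135553 -0.62417701  0.21459711] [[ 9.60287237e-01  2.79013301e-01 -2.82624563e-05]
 [ 2.79013300e-01 -9.60287237e-01 -1.66543726e-05]
 [-3.17868675e-05  8.10738021e-06 -9.99999999e-01]] 0.9997914604411697
```

View pics/scene0.png

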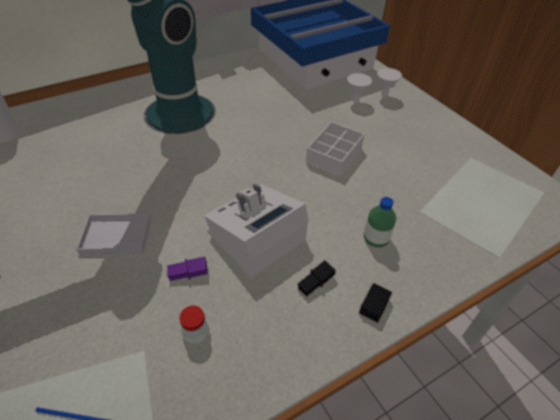

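View pics/side0.png

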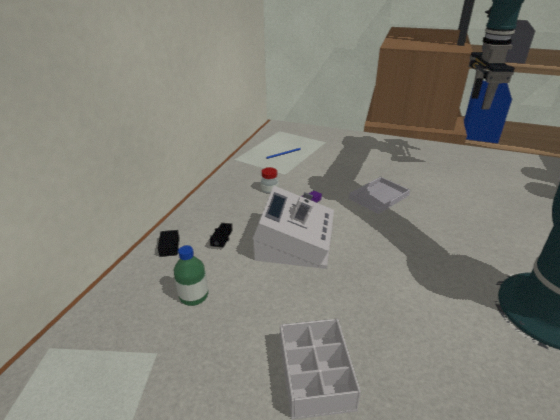

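The side and scene views show the white wedge meter (scene ~255,230; side ~298,225) with the white cartridge between grey clips. The purple part (scene 187,268) and the black ones (317,278; 376,302) are look-alikes or clutter. The tray is at scene 115,235 and the rack at 335,150. Next I fit poses from the masks.

```bash
cat >> h.py <<'E'
from scipy.optimize import minimize, least_squares
def proj(K,T,P):
    p=(T[:3,:3]@np.atleast_2d(P).T+T[:3,3:]).T; q=(K@p.T).T; return q[:,:2]/q[:,2:]
def cam(c,i=0):
    d=np.load(f"{c}{i}.npz"); return d["K"],d["T"]
def tri(obs):
    A=[]
    for (K,T),uv in obs:
        P=K@T[:3]; A+= [uv[0]*P[2]-P[0], uv[1]*P[2]-P[1]]
    v=np.linalg.svd(np.array([a/np.linalg.norm(a[:3]) for a in A]))[2][-1]; return v[:3]/v[3]
def Rz(a): c,s=np.cos(a),np.sin(a); return np.array([[c,-s,0],[s,c,0],[0,0,1.]])
def fit(masks,V,x0):
    S=4; ms=[]
    for kt,m in masks:
        m8=m.astype(np.uint8); cs,_=cv2.findContours(m8,0,2); h=cv2.convexHull(max(cs,key=cv2.contourArea))
        f=np.zeros((420*S,560*S),np.uint8); cv2.fillConvexPoly(f,(h*S+S//2).astype(np.int32),1)
        f=cv2.dilate(f,np.ones((S+1,S+1))); ms.append((kt,f))
    def cost(x):
        P=V@Rz(x[2]).T+[x[0],x[1],0]; c=0
        for (K,T),f in ms:
            h=cv2.convexHull(proj(K,T,P).astype(np.float32)); g=np.zeros_like(f)
            cv2.fillConvexPoly(g,np.round(h*S+S/2).astype(np.int32),1)
            c+=1-(f&g).sum()/max(1,(f|g).sum())
        return c
    best=None
    for a in x0[2]:
        r=minimize(cost,[x0[0],x0[1],a],method="Nelder-Mead",options=dict(initial_simplex=np.array([[x0[0],x0[1],a],[x0[0]+.02,x0[1],a],[x0[0],x0[1]+.02,a],[x0[0],x0[1],a+.3]]),xatol=1e-4,fatol=1e-5))
        if best is None or r.fun<best.fun: best=r
    return best.x,best.fun
def box(x,y,h): return np.array([[i*x/2,j*y/2,k*h] for i in(-1,1) for j in(-1,1) for k in(0,1)])
WEDGE=np.array([[sx*.08,sy*.085,z] for sx in(-1,1) for sy in(-1,1) for z in(0,.056 if sx<0 else .114)])
E
python3 - <<'E'
from h import *
C={c:cam(c) for c in("scene","side")}
pts={"meter":([255,232],[300,241]),"dock":([254,210],[298,215]),"tray":([117,232],[377,200]),"rack":([333,156],[314,375]),"jar":([198,331],[266,189]),"flask":([376,236],[191,295]),"cartridge_top":([247,193],[301,204])}
P={n:tri([(C["scene"],a),(C["side"],b)]) for n,(a,b) in pts.items()}
for n in P: print(n,P[n].round(3))
for c in C: imaging.get_image(c)
for n,V in(("meter",WEDGE),("tray",box(.11,.15,.02)),("rack",box(.11,.15,.055))):
    M=[]
    for c in C:
        r=masks_of(c,n)
        if not r: continue
        pr=proj(*C[c],P[n])[0]
        d=min(r,key=lambda d:np.hypot((d["box"][0]+d["box"][2])/2-pr[0],(d["box"][1]+d["box"][3])/2-pr[1]))
        M.append((C[c],np.array(d["region"]))); print(n,c,d["box"],round(d["p"],2))
    k=np.arange(-180,180,30) if n=="meter" else np.arange(-90,90,30)
    x,f=fit(M,V,(P[n][0],P[n][1],np.radians(k))); print(n,x[:2].round(4),np.degrees(x[2]).round(1),f)
for c in C: print(c,np.linalg.inv(C[c][1])[:3,3].round(2))
print(np.linalg.inv(cam("wrist")[1]).round(3))
E
```

```text
meter [ 0.569 -0.028  0.004]
dock [ 0.574 -0.028  0.085]
tray [ 0.413 -0.314 -0.003]
rack [ 0.424  0.315 -0.005]
jar [ 0.747 -0.245  0.003]
flask [0.729 0.227 0.003]
cartridge_top [ 0.56  -0.031  0.123]
meter scene [203.1, 183.7, 306.8, 279.3] 0.6
meter side [252.6, 186.0, 334.0, 268.9] 0.75
meter [ 0.5719 -0.0275] 8.7 0.18281925004947908
tray scene [75.8, 211.0, 151.6, 253.6] 0.94
tray side [347.2, 175.0, 411.0, 212.2] 0.8
tray [ 0.4154 -0.3224] -28.1 0.07528012716105104
rack scene [303.9, 123.0, 363.6, 174.8] 0.8
rack side [277.7, 321.4, 358.8, 416.5] 0.97
rack [0.4236 0.3146] 28.5 0.08840165612795714
scene [ 1.16 -0.32  0.8 ]
side [0.32 0.74 0.64]
[[ 0.279 -0.922 -0.267  0.257]
 [-0.96  -0.268 -0.078 -0.601]
 [-0.     0.278 -0.96   0.384]
 [ 0.     0.     0.     1.   ]]
```

drive_tool --motion '[[[0.035,-0.031,-0.0025],0,1],[[0.035,-0.031,-0.0025],0,1],[[0.035,-0.031,-0.0025],0,1],[[0.035,-0.031,-0.0025],0,1],[[0.035,-0.031,-0.0025],0,1],[[0.035,-0.031,-0.0025],0,1],[[0.035,-0.031,-0.0025],0,1],[[0.035,-0.031,-0.0025],0,1]]' --grip_force 12

```text
t: 2.85
tool_pos: [0.3818, -0.3063, 0.2351]
orientation: [[0.96, 0.279, 0.001], [0.279, -0.96, -0.001], [0.0, 0.001, -1.0]]
force: [0.5, -0.7, 0.8]
grip_width: 1.0
grasp_force: 0.0
```

drive_tool --motion '[[[0.035,-0.031,-0.0025],0,1],[[0.035,-0.031,-0.0025],0,1],[[0.035,-0.031,-0.0025],0,1],[[0.035,-0.031,-0.0025],0,1],[[0.035,-0.031,-0.0025],0,1],[[0.035,-0.031,-0.0025],0,1],[[0.035,-0.031,-0.0025],0,1],[[0,0,0],7.5,1]]'

```text
t: 3.65
tool_pos: [0.5583, -0.0238, 0.2526]
orientation: [[0.987, 0.158, 0.003], [0.158, -0.987, 0.004], [0.003, -0.004, -1.0]]
force: [-0.5, 0.5, -0.2]
grip_width: 1.002
grasp_force: 0.0
```

Run:
```python
from h import *
r=imaging.get_image("wrist"); im=r["image"]; np.savez("wrist1.npz",K=r["camera_matrix"],T=r["camera_from_world"])
s=status.get_obs();print(s["t"],s["tool_pos"],s["orientation"].round(4) if hasattr(s["orientation"],"round") else s["orientation"],s["force"])
K,T=r["camera_matrix"],r["camera_from_world"]
for n in ["dock","clip_left","clip_right","clip_left_tab","clip_right_tab","cartridge_top","meter"]:
    print(n,[(np.round(d["position"],1).tolist(),round(d["p"],2)) for d in mark_of("wrist",n)][:3])
Rm=Rz(np.radians(8.7)); c,sn=np.cos(.34907),np.sin(.34907)
Rd=Rm@np.array([[c,0,-sn],[0,1,0],[sn,0,c]]); o=np.array([.5719,-.0275,.085])
for p in([0,0,0],[0,.0275,.0455],[0,-.0275,.0455],[0,0,.048]): print(p,proj(K,T,o+Rd@p).round(1))
q=im.copy()
for p in WEDGE[[1,3,5,7]]: 
    u=proj(K,T,Rm@p+[.5719,-.0275,0])[0]; cv2.circle(q,tuple(int(v) for v in u),3,(0,0,255),-1)
cv2.imwrite("pics/w1.png",cv2.resize(q,None,fx=1.4,fy=1.4,interpolation=cv2.INTER_CUBIC))
```

```text
3.7 [ 0.55689815 -0.02740912  0.25214045] [[ 9.891e-01  1.475e-01  6.000e-04]
 [ 1.475e-01 -9.891e-01  1.600e-03]
 [ 9.000e-04 -1.500e-03 -1.000e+00]] [-0.25123777 -1.04070996 -0.80859654]
dock [([282.4, 182.0], 0.58)]
clip_left [([266.9, 201.5], 0.62)]
clip_right [([297.1, 196.7], 0.6), ([110.7, 21.1], 0.46)]
clip_left_tab [([258.7, 209.3], 0.77)]
clip_right_tab [([312.1, 207.0], 0.77)]
cartridge_top [([286.4, 206.6], 0.84), ([226.1, 12.0], 0.83), ([390.4, 158.8], 0.83)]
meter [([283.7, 171.5], 0.68), ([264.6, 201.5], 0.21)]
[0, 0, 0] [[283.6 183. ]]
[0, 0.0275, 0.0455] [[257.7 205.4]]
[0, -0.0275, 0.0455] [[310.5 205.8]]
[0, 0, 0.048] [[284.2 207. ]]
```

View pics/w1.png

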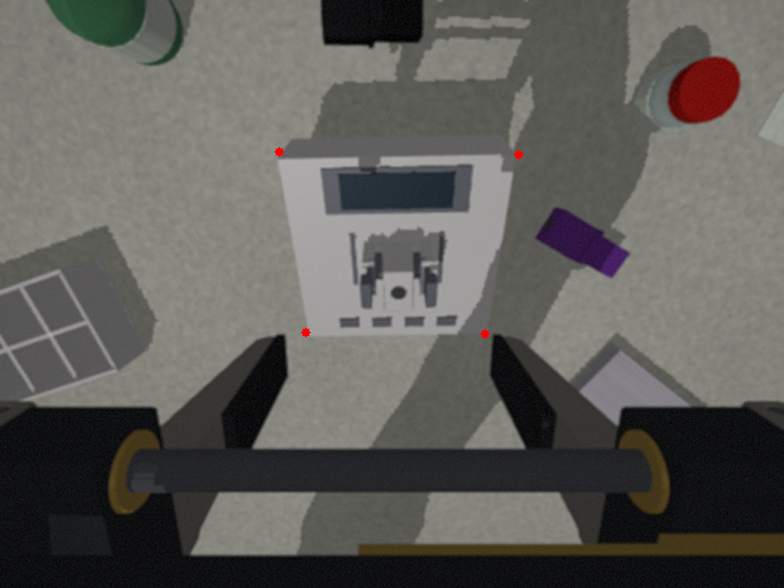

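The enlarged wrist crop confirms the white cartridge (hole at about 398,292) between the grey clips in the dock. The other cartridge-shaped things are purple and black, so they are look-alikes. The model overlay agrees within 1–2 mm.

drive_tool --motion '[[[0,0.0024,0.02],0,1],[[0,0,0.025],0,1],[[0,0,0.025],0,1],[[0,0,0.017],0,1],[[0,0,0],0,1],[[0,0,0],0,1],[[0,0,0],0,1],[[0,0,0],0,1]]'

```text
t: 4.85
tool_pos: [0.5569, -0.0337, 0.1663]
orientation: [[0.989, 0.151, 0.002], [0.151, -0.989, -0.0], [0.002, 0.001, -1.0]]
force: [-0.5, -0.1, -0.4]
grip_width: 1.002
grasp_force: 0.0
```

```bash
cat >> h.py <<'E'
def dock(x,y,yaw):
    Rm=Rz(np.radians(yaw)); c,sn=np.cos(.34907),np.sin(.34907)
    return Rm@np.array([[c,0,-sn],[0,1,0],[sn,0,c]]), np.array([x,y,.085])
E
python3 - <<'E'
from h import *
r=imaging.get_image("wrist"); im=r["image"]; K,T=r["camera_matrix"],r["camera_from_world"]; np.savez("wrist2.npz",K=K,T=T); cv2.imwrite("pics/wrist2.png",im)
s=status.get_obs();print(s["t"],s["tool_pos"],s["orientation"].round(4),s["force"])
for n in ["clip_left_tab","clip_right_tab","cartridge_top"]:
    print(n,[(np.round(d["position"],1).tolist(),round(d["p"],2)) for d in mark_of("wrist",n)][:3])
R,o=dock(.5719,-.0275,8.7); q=cv2.resize(im,None,fx=4,fy=4,interpolation=cv2.INTER_CUBIC)
P=[(0,.0275,.0455),(0,-.0275,.0455),(0,0,.048)]+[(i*.018,j*.011,.048) for i in(-1,1) for j in(-1,1)]+[(i*.011,j*.0275,.053) for i in(-1,1) for j in(-1,1)]
for p in P:
    u=proj(K,T,o+R@np.array(p))[0]; print(p,u.round(1)); cv2.circle(q,tuple(int(4*v+2) for v in u),4,(0,0,255),-1)
u=proj(K,T,o+R@np.array([0,0,.048]))[0]*4
x0,y0=int(u[0])-400,int(u[1])-300; cv2.imwrite("pics/w2.png",q[max(0,y0):y0+600,max(0,x0):x0+800]); print(x0,y0)
E
```

```text
4.9 [ 0.55676551 -0.03367156  0.16613508] [[ 9.885e-01  1.512e-01  1.900e-03]
 [ 1.512e-01 -9.885e-01 -3.000e-04]
 [ 1.800e-03  6.000e-04 -1.000e+00]] [-0.7529891  -0.46627798  0.72995537]
clip_left_tab [([235.6, 237.2], 0.92), ([514.9, 52.2], 0.28)]
clip_right_tab [([313.4, 232.5], 0.81)]
cartridge_top [([277.3, 236.4], 0.64), ([413.1, 164.2], 0.59)]
(0, 0.0275, 0.0455) [237.  232.2]
(0, -0.0275, 0.0455) [309.7 232.2]
(0, 0, 0.048) [273.3 234.4]
(-0.018, -0.011, 0.048) [287.5 251.7]
(-0.018, 0.011, 0.048) [259.5 251.7]
(0.018, -0.011, 0.048) [288.5 215.3]
(0.018, 0.011, 0.048) [257.7 215.3]
(-0.011, -0.0275, 0.053) [309.6 249.7]
(-0.011, 0.0275, 0.053) [237.  249.7]
(0.011, -0.0275, 0.053) [311.6 227.3]
(0.011, 0.0275, 0.053) [234.5 227.3]
693 637
```

View pics/w2.png

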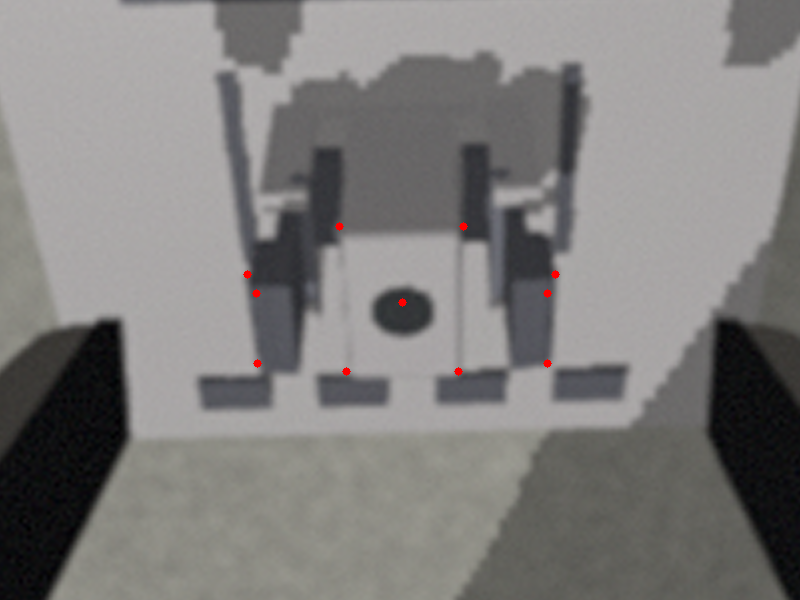

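drive_tool --motion '[[[-0.0008,-0.0038,0.0],0,1],[[0,0,0.015],0,1],[[0,0,0.016],0,1],[[0,0,0.016],0,1],[[0,0,0],0,1],[[0,0,0],0,1],[[0,0,0],0,1],[[0,0,0],0,1]]'

```text
t: 5.85
tool_pos: [0.5553, -0.0299, 0.1188]
orientation: [[0.988, 0.151, 0.001], [0.151, -0.988, -0.0], [0.001, 0.0, -1.0]]
force: [0.4, 0.1, -0.0]
grip_width: 1.001
grasp_force: 0.0
```

drive_tool --motion '[[[0,0,0],0,0.8],[[0,0,0],0,0.7],[[0,0,0],0,0.62],[[0,0,0],0,0.56],[[0,0,0],0,0.52],[[0,0,0],0,0.49],[[0,0,0],0,0.48],[[0,0,0],0,0.48]]' --grip_force 14

```text
t: 6.65
tool_pos: [0.5544, -0.031, 0.1197]
orientation: [[0.989, 0.151, -0.001], [0.151, -0.989, -0.002], [-0.001, 0.002, -1.0]]
force: [-5.7, -2.3, 15.5]
grip_width: 0.539
grasp_force: 14.3
```

drive_tool --motion '[[[0,0,0],0,0.48],[[0,0,0],0,0.48],[[0,0,0],0,0.48],[[0,0,0],0,0.48],[[0,0,0],0,0.48],[[0,0,0],0,0.48],[[0,0,0],0,0.48],[[0,0,0],0,0.48]]'

```text
t: 7.45
tool_pos: [0.5543, -0.0309, 0.1198]
orientation: [[0.989, 0.151, -0.001], [0.151, -0.989, -0.002], [-0.001, 0.002, -1.0]]
force: [-7.5, -3.1, 13.7]
grip_width: 0.534
grasp_force: 14.3
```

Run:
```python
from h import *
s=status.get_obs();print(s["t"],s["tool_pos"],s["force"],s["ft_torque"],s["grip_width"],s["grasp_force"])
r=imaging.get_image("wrist"); im=r["image"]; K,T=r["camera_matrix"],r["camera_from_world"]
R,o=dock(.5708,-.0277,8.7); q=cv2.resize(im,None,fx=4,fy=4,interpolation=cv2.INTER_CUBIC)
for h,col in((.048,(0,0,255)),(.062,(0,255,0))):
  for i in(-1,1):
    for j in(-1,1):
      u=proj(K,T,o+R@np.array([i*.018,j*.011,h]))[0]; cv2.circle(q,tuple(int(4*v+2) for v in u),5,col,-1)
u=u*4; x0,y0=max(0,int(u[0])-400),max(0,int(u[1])-300); cv2.imwrite("pics/w3.png",q[y0:y0+600,x0:x0+800])
```

```text
7.45 [ 0.55434513 -0.0309218   0.11978174] [-7.53802152 -3.14309569 13.72800481] [-0.5343889   1.40779249  0.00824225] 0.5336701428580112 14.274847460183082
```

View pics/w3.png

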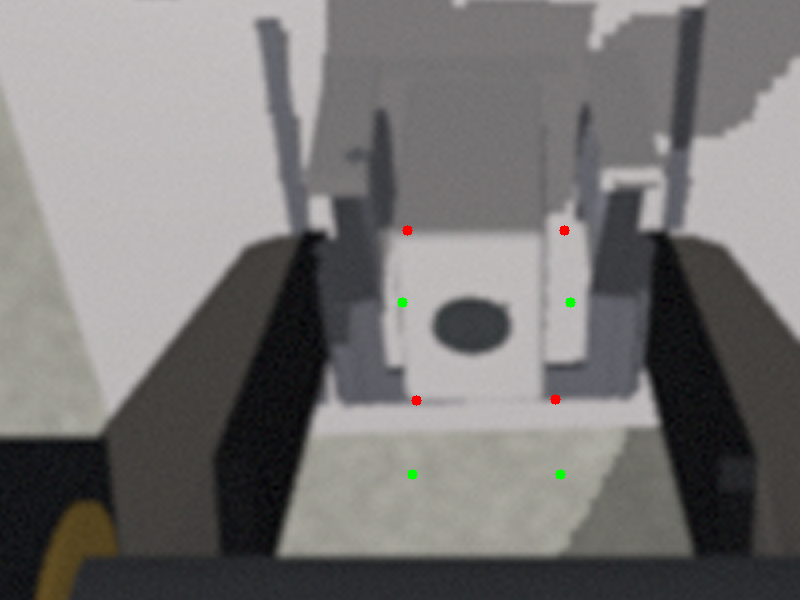

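The picture shows the cartridge (top at 474,325) still down and leaning left, so the right hook seems free and the left one not. The opening is 49 mm. I squeeze harder, ease the tool up to relieve friction and shift it a little towards tool +y.

drive_tool --motion '[[[-0.0004,0,-0.0015],0,0.48],[[-0.0004,0,-0.0015],0,0.46],[[0,0.0005,0],0,0.46],[[0,0,0],0,0.46],[[0,0,0],0,0.46],[[0,0,0],0,0.46],[[0,0,0],0,0.46],[[0,0,0],0,0.46]]' --grip_force 20

```text
t: 8.3
tool_pos: [0.554, -0.0311, 0.1207]
orientation: [[0.989, 0.151, -0.0], [0.151, -0.989, -0.001], [-0.0, 0.0, -1.0]]
force: [3.7, -4.2, -6.7]
grip_width: 0.503
grasp_force: 19.8
```

Run:
```python
from h import *
s=status.get_obs();print(s["t"],s["tool_pos"],s["force"],s["ft_torque"],s["grip_width"],s["grasp_force"])
r=imaging.get_image("wrist"); im=r["image"]; K,T=r["camera_matrix"],r["camera_from_world"]
R,o=dock(.5708,-.0277,8.7); q=cv2.resize(im,None,fx=4,fy=4,interpolation=cv2.INTER_CUBIC)
for h,col in((.048,(0,0,255)),(.062,(0,255,0))):
  for i in(-1,1):
    for j in(-1,1):
      u=proj(K,T,o+R@np.array([i*.018,j*.011,h]))[0]; cv2.circle(q,tuple(int(4*v+2) for v in u),5,col,-1)
u=u*4; x0,y0=max(0,int(u[0])-400),max(0,int(u[1])-300); cv2.imwrite("pics/w4.png",q[y0:y0+600,x0:x0+800])
```

```text
8.3 [ 0.55401843 -0.03112475  0.1207027 ] [ 3.68681973 -4.22897301 -6.73915593] [-1.06034638 -0.60145443 -0.01063493] 0.5031493992178043 19.7865991469007
```

View pics/w4.png

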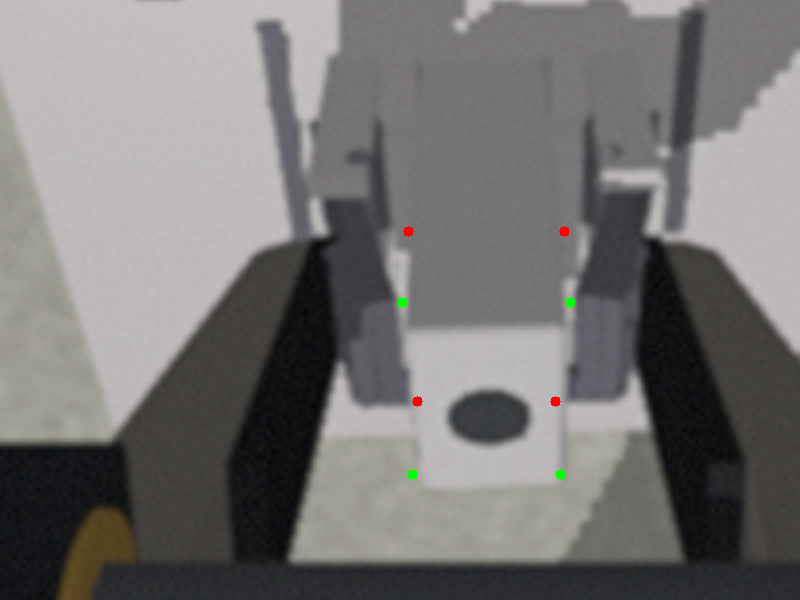

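Now the top's front edge is near 480 and its hole at 488,416, matching the raised model (green), so it has sprung up. I let go, lift, and turn a quarter turn.

drive_tool --motion '[[[0,0,0],0,0.46],[[0,0,0],0,0.55],[[0,0,0],0,0.7],[[0,0,0],0,0.85],[[0,0,0],0,1],[[0,0,0],0,1],[[0,0,-0.02],0,1],[[0,0,-0.03],0,1]]'

```text
t: 9.15
tool_pos: [0.5527, -0.03, 0.1703]
orientation: [[0.988, 0.152, -0.004], [0.152, -0.988, 0.001], [-0.004, -0.001, -1.0]]
force: [-0.5, -0.3, 1.0]
grip_width: 1.001
grasp_force: 0.0
```

drive_tool --motion '[[[0,0,-0.015],0,1],[[0,0,0],8.2,1],[[0,0,0],8.2,1],[[0,0,0],8.2,1],[[0,0,0],8.2,1],[[0,0,0],8.2,1],[[0,0,0],8.2,1],[[0,0,0],8.2,1]]'

```text
t: 9.95
tool_pos: [0.5541, -0.03, 0.1864]
orientation: [[0.656, -0.755, 0.0], [-0.755, -0.656, 0.0], [-0.0, -0.001, -1.0]]
force: [-0.4, 0.1, -0.2]
grip_width: 0.998
grasp_force: 0.0
```

drive_tool --motion '[[[0,0,0],8.2,1],[[0,0,0],8.2,1],[[0,0,0],8.2,1],[[0,0,0],8.2,1],[[0,0,0],0,1],[[0,0,0],0,1],[[0,0,0],0,1],[[0,0,0],0,1]]'

```text
t: 10.75
tool_pos: [0.5534, -0.0304, 0.1849]
orientation: [[0.184, -0.983, -0.003], [-0.983, -0.184, 0.001], [-0.001, 0.003, -1.0]]
force: [0.4, 0.2, 1.1]
grip_width: 1.0
grasp_force: 0.0
```

Run:
```python
from h import *
r=imaging.get_image("wrist"); im=r["image"]; K,T=r["camera_matrix"],r["camera_from_world"]
s=status.get_obs();print(s["t"],s["tool_pos"],s["orientation"].round(4),s["qpos"])
R,o=dock(.5708,-.0277,8.7); q=cv2.resize(im,None,fx=2,fy=2,interpolation=cv2.INTER_CUBIC)
for h,col in((.048,(0,0,255)),(.062,(0,255,0))):
  for i in(-1,1):
    for j in(-1,1):
      u=proj(K,T,o+R@np.array([i*.018,j*.011,h]))[0]; cv2.circle(q,tuple(int(2*v+1) for v in u),3,col,-1)
print(u); cv2.imwrite("pics/w5.png",q[:600,160:960])
```

```text
10.8 [ 0.55341048 -0.03086113  0.18487884] [[ 1.834e-01 -9.830e-01 -3.200e-03]
 [-9.830e-01 -1.834e-01  6.000e-04]
 [-1.200e-03  3.000e-03 -1.000e+00]] [  -6.20543054   19.5044932     7.31392743  107.35027421   -3.07301813
   53.51389929 -166.90124368]
[259.86064242 245.24474573]
```

View pics/w5.png

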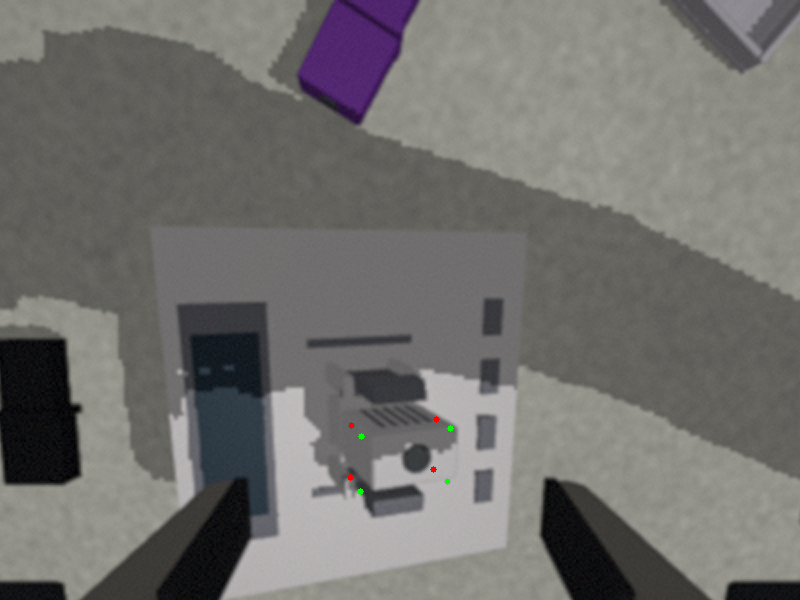

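The tops match the raised model. Joint 7 is at its limit, so I turn back the other way by half a turn, which gives the same grasp.

drive_tool --motion '[[[0,0,0],-8.1,1],[[0,0,0],-8.1,1],[[0,0,0],-8.1,1],[[0,0,0],-8.1,1],[[0,0,0],-8.1,1],[[0,0,0],-8.1,1],[[0,0,0],-8.1,1],[[0,0,0],-8.1,1]]'

```text
t: 11.6
tool_pos: [0.5534, -0.0313, 0.185]
orientation: [[0.969, -0.248, -0.003], [-0.248, -0.969, 0.0], [-0.003, 0.001, -1.0]]
force: [0.3, -0.8, -0.2]
grip_width: 1.001
grasp_force: 0.0
```

drive_tool --motion '[[[0,0,0],-8.1,1],[[0,0,0],-8.1,1],[[0,0,0],-8.1,1],[[0,0,0],-8.1,1],[[0,0,0],-8.1,1],[[0,0,0],-8.1,1],[[0,0,0],-8.1,1],[[0,0,0],-8.1,1]]'

```text
t: 12.4
tool_pos: [0.5535, -0.0314, 0.1851]
orientation: [[0.637, 0.771, -0.003], [0.771, -0.637, 0.0], [-0.002, -0.002, -1.0]]
force: [0.3, -0.3, 0.1]
grip_width: 0.998
grasp_force: 0.0
```

drive_tool --motion '[[[0,0,0],-8.1,1],[[0,0,0],-8.1,1],[[0,0,0],-8.1,1],[[0,0,0],-8.1,1],[[0,0,0],-8.1,1],[[0,0,0],-8.1,1],[[0,0,0],0,1],[[0,0,0],0,1]]'

```text
t: 13.2
tool_pos: [0.5535, -0.0314, 0.185]
orientation: [[-0.148, 0.989, -0.003], [0.989, 0.148, 0.0], [0.001, -0.003, -1.0]]
force: [0.2, 0.4, -0.7]
grip_width: 0.998
grasp_force: 0.0
```

Run:
```python
from h import *
s=status.get_obs();o=s["orientation"];print(s["t"],s["tool_pos"],o.round(4),s["qpos"],np.degrees(np.arctan2(o[1,0],o[0,0])))
```

```text
13.2 [ 0.55347404 -0.03139383  0.18498671] [[-1.478e-01  9.890e-01 -2.900e-03]
 [ 9.890e-01  1.478e-01  1.000e-04]
 [ 5.000e-04 -2.900e-03 -1.000e+00]] [ 21.32837152  22.41114891 -26.8093199  105.50845596  12.0892001
  55.05926633  -2.23777428] 98.49712522284194
```

drive_tool --motion '[[[0.001,0.002,0.016],0,1],[[0,0,0.025],0,1],[[0,0,0.025],0,1],[[0,0,0],0,0.9],[[0,0,0],0,0.75],[[0,0,0],0,0.62],[[0,0,0],0,0.57],[[0,0,0],0,0.53]]' --grip_force 8

```text
t: 14.0
tool_pos: [0.5557, -0.0295, 0.1198]
orientation: [[-0.152, 0.988, -0.001], [0.988, 0.152, -0.001], [-0.001, -0.001, -1.0]]
force: [-0.9, 0.1, -0.5]
grip_width: 0.589
grasp_force: 0.1
```

drive_tool --motion '[[[0,0,0],0,0.49],[[0,0,0],0,0.46],[[0,0,0],0,0.43],[[0,0,0],0,0.4],[[0,0,0],0,0.35],[[0,0,0],0,0.3],[[0,0,0],0,0.3],[[0,0,0],0,0.3]]'

```text
t: 14.8
tool_pos: [0.5552, -0.0295, 0.1189]
orientation: [[-0.152, 0.988, -0.003], [0.988, 0.152, -0.0], [0.0, -0.003, -1.0]]
force: [-0.5, 0.2, 0.9]
grip_width: 0.477
grasp_force: 7.5
```

drive_tool --motion '[[[0,-0.001,-0.003],0,0.3],[[0,-0.001,-0.003],0,0.3],[[0,-0.001,-0.003],0,0.3],[[0,-0.001,-0.003],0,0.3],[[0,-0.001,-0.003],0,0.3],[[0,-0.001,-0.003],0,0.3],[[0,0,0],0,0.3],[[0,0,0],0,0.3]]' --grip_force 9

```text
t: 15.6
tool_pos: [0.5494, -0.0303, 0.1371]
orientation: [[-0.152, 0.988, -0.003], [0.988, 0.152, -0.0], [-0.0, -0.003, -1.0]]
force: [-0.4, 0.8, -0.1]
grip_width: 0.466
grasp_force: 8.3
```

Run:
```python
from h import *
r=imaging.get_image("wrist"); im=r["image"]
a=imaging.get_image("side")["image"][130:280,230:380]
s=status.get_obs();print(s["t"],s["tool_pos"],s["force"],s["grip_width"],s["grasp_force"])
cv2.imwrite("pics/w6.png",np.hstack([cv2.resize(im,(560,420))[:, 80:480],cv2.resize(a,(400,420),interpolation=cv2.INTER_CUBIC)]))
```

```text
15.7 [ 0.54940141 -0.03031455  0.13693323] [1.24648763 0.78120065 0.05114276] 0.4637228148795465 8.37290114723146
```

View pics/w6.png

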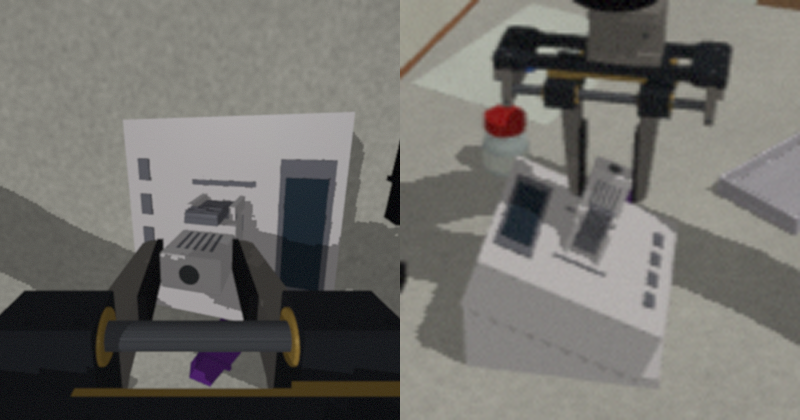

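The views show the cartridge (left half 190,270; right half 605,190) rising with the fingers. I continue along the dock's z.

drive_tool --motion '[[[0,-0.0014,-0.004],0,0.3],[[0,-0.0014,-0.004],0,0.3],[[0,-0.0014,-0.004],0,0.3],[[0,-0.002,-0.006],0,0.3],[[0,-0.002,-0.006],0,0.3],[[0,-0.002,-0.006],0,0.3],[[0,-0.001,-0.015],0,0.3],[[0,0,-0.015],0,0.3]]' --grip_force 10

```text
t: 16.5
tool_pos: [0.5381, -0.032, 0.1981]
orientation: [[-0.152, 0.988, -0.003], [0.988, 0.152, -0.0], [0.0, -0.003, -1.0]]
force: [0.8, 1.3, -0.6]
grip_width: 0.408
grasp_force: 9.7
```

drive_tool --motion '[[[0,0,-0.03],0,0.3],[[0,0,-0.03],0,0.3],[[0,0,0],0,0.3],[[0,0,0],0,0.3],[[0,0,0],0,0.3],[[0,0,0],0,0.3],[[0,0,0],0,0.3],[[0,0,0],0,0.3]]' --grip_force 30

```text
t: 17.3
tool_pos: [0.5382, -0.032, 0.2563]
orientation: [[-0.152, 0.988, -0.004], [0.988, 0.152, -0.0], [0.001, -0.004, -1.0]]
force: [0.8, -0.7, -1.0]
grip_width: 0.407
grasp_force: 29.1
```

Run:
```python
from h import *
r=imaging.get_image("wrist"); im=r["image"]
a=imaging.get_image("side")["image"][70:220,230:380]
b=imaging.get_image("scene")["image"][70:270,150:350]
s=status.get_obs();print(s["t"],s["tool_pos"],s["force"],s["grip_width"],s["grasp_force"],s["qpos"])
cv2.imwrite("pics/w7.png",np.hstack([cv2.resize(b,(400,400),interpolation=cv2.INTER_CUBIC),cv2.resize(a,(400,400),interpolation=cv2.INTER_CUBIC)]))
```

```text
17.45 [ 0.53845124 -0.03197348  0.25667244] [ 0.63037627 -0.56853256 -0.51918889] 0.4025215222794828 29.12849737331271 [ 23.34077139  16.48603536 -28.20416126 103.14500581   8.68197986
  62.71848525   0.84507513]
```

View pics/w7.png

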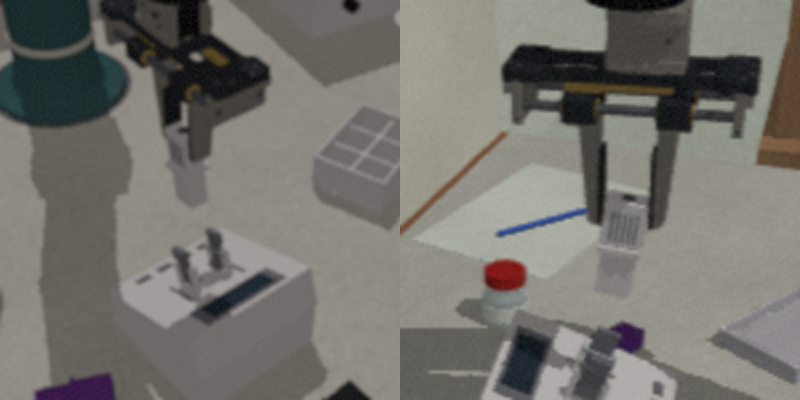

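It has straightened in the fingers (opening 37 mm). I carry it over the tray.

drive_tool --motion '[[[-0.0335,-0.0207,0],0,0.3],[[-0.0335,-0.0207,0],0,0.3],[[-0.0335,-0.0207,0],0,0.3],[[-0.0335,-0.0207,0],0,0.3],[[-0.0335,-0.0207,0],0,0.3],[[-0.0335,-0.0207,0],0,0.3],[[-0.0335,-0.0207,0],0,0.3],[[-0.0335,-0.0207,0],0,0.3]]'

```text
t: 18.25
tool_pos: [0.4148, -0.3235, 0.2576]
orientation: [[-0.152, 0.988, -0.003], [0.988, 0.152, -0.001], [-0.0, -0.003, -1.0]]
force: [0.7, -0.2, -1.0]
grip_width: 0.399
grasp_force: 29.1
```

drive_tool --motion '[[[0,0,0.02],0,0.3],[[0,0,0.04],0,0.3],[[0,0,0.04],0,0.3],[[0,0,0.02],0,0.3],[[0,0,0],0,0.3],[[0,0,0],0,0.3],[[0,0,0],0,0.3],[[0,0,0],0,0.3]]'

```text
t: 19.05
tool_pos: [0.4162, -0.3228, 0.139]
orientation: [[-0.152, 0.988, -0.001], [0.988, 0.152, -0.002], [-0.002, -0.001, -1.0]]
force: [-0.1, -1.0, -1.1]
grip_width: 0.409
grasp_force: 29.1
```

Run:
```python
from h import *
s=status.get_obs();print(s["t"],s["tool_pos"],s["force"],s["grip_width"],s["qpos"].round(1) if hasattr(s["qpos"],"round") else s["qpos"])
tp=np.array(s["tool_pos"]); O=np.array(s["orientation"]); ims=[];obs={}
for c in("scene","side"):
    r=imaging.get_image(c); kt=(r["camera_matrix"],r["camera_from_world"])
    ip=proj(*kt,tp+[0,0,-.06])[0]; print(c,"pred",ip.round(1))
    for n in("cartridge","cartridge_top","tray"):
        L=[(np.round(d["position"],1).tolist(),round(d["p"],2)) for d in mark_of(c,n)]; print(n,L[:4])
        if L and n!="tray":
            b=min(L,key=lambda l:np.hypot(*(np.array(l[0])-proj(*kt,tp+[0,0,(-.06 if n=="cartridge" else .02)])[0]))); obs.setdefault(n,[]).append((kt,b[0]))
    x,y=[int(v) for v in ip]; x0=min(max(0,x-75),410);y0=min(max(0,y-90),270)
    q=r["image"][y0:y0+150,x0:x0+150]; q=cv2.resize(q,(400,400),interpolation=cv2.INTER_CUBIC)
    for h in(.02,-.06,-.064):
        u=(proj(*kt,tp+[0,0,h])[0]-[x0,y0])*400/150; cv2.circle(q,(int(u[0]),int(u[1])),2,(0,0,255),-1)
    ims.append(q)
for n in obs:
    if len(obs[n])==2: print(n,tri(obs[n])-tp)
cv2.imwrite("pics/w8.png",np.hstack(ims))
```

```text
19.05 [ 0.4161695  -0.32275475  0.13899437] [-0.13219037 -0.99336436 -1.14461497] 0.4089004158540267 [ 48.   21.8 -16.9 112.    8.6  47.3  35.1]
scene pred [106.6 213.5]
cartridge [([167.2, 276.1], 0.89), ([107.4, 220.6], 0.85), ([301.3, 288.9], 0.63), ([245.6, 201.9], 0.33)]
cartridge_top [([205.5, 264.3], 0.93), ([97.0, 188.7], 0.81), ([333.6, 264.1], 0.58)]
tray [([116.4, 232.4], 0.89)]
side pred [381.8 173. ]
cartridge [([378.2, 174.8], 0.78), ([227.2, 225.8], 0.62), ([315.9, 198.8], 0.45)]
cartridge_top [([218.4, 244.4], 0.95), ([386.6, 150.5], 0.88), ([303.0, 204.5], 0.62)]
tray [([381.2, 193.3], 0.58), ([313.9, 371.5], 0.34)]
cartridge [ 0.01042847 -0.00451344 -0.07070204]
cartridge_top [-0.00442131  0.00109544  0.01350993]
```

View pics/w8.png

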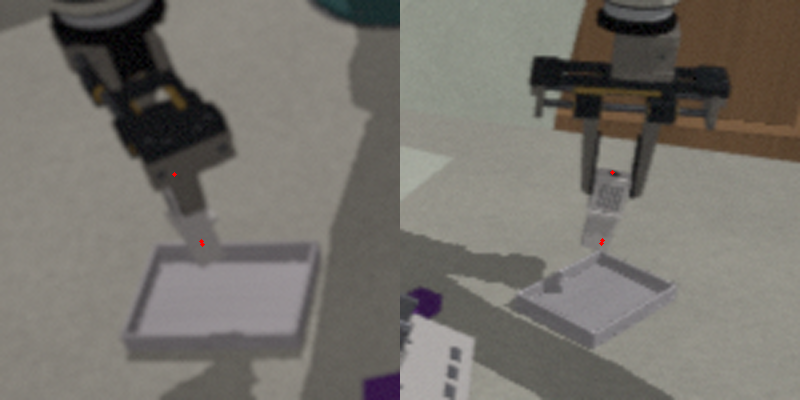

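The cartridge hangs nearly upright over the tray (side: 600,240; tray 597,298). The foot is about 70 mm below the TCP. I lower it, then feel for the floor.

drive_tool --motion '[[[0,0,0.015],0,0.3],[[0,0,0.02],0,0.3],[[0,0,0.015],0,0.3],[[0,0,0.006],0,0.3],[[0,0,0.002],0,0.3],[[0,0,0],0,0.3],[[0,0,0],0,0.3],[[0,0,0],0,0.3]]' --grip_force 12

```text
t: 20.25
tool_pos: [0.4154, -0.3224, 0.0801]
orientation: [[-0.152, 0.988, -0.002], [0.988, 0.152, -0.001], [-0.001, -0.002, -1.0]]
force: [-0.5, 0.6, -0.7]
grip_width: 0.41
grasp_force: 11.6
```

drive_tool --motion '[[[0,0,0.001],0,0.3],[[0,0,0.001],0,0.3],[[0,0,0.001],0,0.3],[[0,0,0.001],0,0.3],[[0,0,0],0,0.3],[[0,0,0],0,0.3],[[0,0,0],0,0.3],[[0,0,0],0,0.3]]'

```text
t: 21.05
tool_pos: [0.415, -0.3222, 0.0755]
orientation: [[-0.152, 0.988, -0.003], [0.988, 0.152, -0.0], [0.0, -0.003, -1.0]]
force: [0.3, 0.8, -0.9]
grip_width: 0.409
grasp_force: 11.6
```

drive_tool --motion '[[[0,0,0.001],0,0.3],[[0,0,0.001],0,0.3],[[0,0,0.001],0,0.3],[[0,0,0],0,0.3],[[0,0,0],0,0.3],[[0,0,0],0,0.3],[[0,0,0],0,0.3],[[0,0,0],0,0.3]]'

```text
t: 21.85
tool_pos: [0.415, -0.3222, 0.0725]
orientation: [[-0.152, 0.988, -0.003], [0.988, 0.152, -0.0], [0.0, -0.003, -1.0]]
force: [-0.2, -0.1, -2.1]
grip_width: 0.408
grasp_force: 11.6
```

drive_tool --motion '[[[0,0,0.001],0,0.3],[[0,0,0.001],0,0.3],[[0,0,0.001],0,0.3],[[0,0,0],0,0.3],[[0,0,0],0,0.3],[[0,0,0],0,0.3],[[0,0,0],0,0.3],[[0,0,0],0,0.3]]'

```text
t: 22.65
tool_pos: [0.4161, -0.3225, 0.0703]
orientation: [[-0.152, 0.988, -0.001], [0.988, 0.152, -0.002], [-0.001, -0.002, -1.0]]
force: [0.6, 0.6, 5.3]
grip_width: 0.408
grasp_force: 11.8
```

Contact with the floor is felt (5 N up). I let go gently.

drive_tool --motion '[[[0,0,0],0,0.4],[[0,0,0],0,0.41],[[0,0,0],0,0.42],[[0,0,0],0,0.44],[[0,0,0],0,0.47],[[0,0,0],0,0.52],[[0,0,0],0,0.6],[[0,0,0],0,0.75]]' --grip_force 4

```text
t: 23.45
tool_pos: [0.4148, -0.3221, 0.0693]
orientation: [[-0.152, 0.988, -0.004], [0.988, 0.152, -0.0], [0.0, -0.004, -1.0]]
force: [-0.8, -0.1, -0.5]
grip_width: 0.663
grasp_force: 0.0
```

drive_tool --motion '[[[0,0,0],0,1],[[0,0,0],0,1],[[0,0,0],0,1],[[0,0,-0.02],0,1],[[0,0,-0.04],0,1],[[0,0,-0.04],0,1],[[0,0,-0.03],0,1],[[0,0,0],0,1]]'

```text
t: 24.25
tool_pos: [0.4178, -0.3236, 0.2039]
orientation: [[-0.152, 0.988, 0.003], [0.988, 0.152, -0.006], [-0.006, 0.002, -1.0]]
force: [-0.1, -0.2, -0.2]
grip_width: 0.997
grasp_force: 0.0
```

Run:
```python
from h import *
s=status.get_obs();print(s["t"],s["tool_pos"],s["force"],s["grip_width"])
ims=[]
for c in("scene","side"):
    r=imaging.get_image(c); kt=(r["camera_matrix"],r["camera_from_world"])
    x,y=[int(v) for v in proj(*kt,[.415,-.322,.04])[0]]; x0=min(max(0,x-60),440);y0=min(max(0,y-60),300)
    q=cv2.resize(r["image"][y0:y0+120,x0:x0+120],(400,400),interpolation=cv2.INTER_CUBIC)
    for h in(.004,.09):
        u=(proj(*kt,[.4155,-.3223,h])[0]-[x0,y0])*400/120; cv2.circle(q,(int(u[0]),int(u[1])),2,(0,0,255),-1)
    ims.append(q)
cv2.imwrite("pics/w9.png",np.hstack(ims))
```

```text
24.25 [ 0.41777567 -0.32362366  0.20389974] [-0.11943865 -0.20955244 -0.18536806] 0.9973421507986993
```

View pics/w9.png

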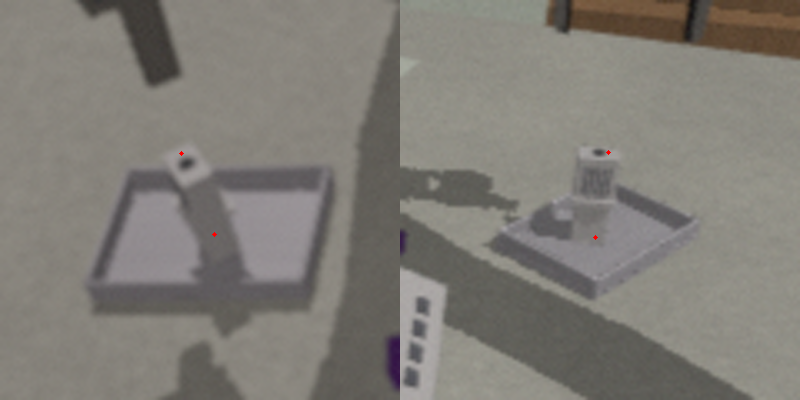

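The cartridge stands upright in the tray (scene 205,220; side 593,195), clear of the walls and of the gripper.

```bash
python3 -c "
from h import *
print(ctrl.sign_off())"
```

```text
the job is handed in; nothing more can be done
None
```

The cartridge sprang up by itself when both clips were pinched, was pulled out along its slot, and now stands upright in the metal tray; the job is handed in at about 24 s, no verdict was returned, and the arm never went near the rack, jar or bottle.

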